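# Size an untagged column piston in the stepped bore gauge

### The job

The column piston standing in the round glass dish has lost its size tag: please find its size with the stepped bore gauge. Try it with light pressure on the smallest bore first, then on each next larger one in turn, feeling for the bore and never forcing it, until it goes in; in that first bore that takes it, let it down fully home and leave it standing there so that I can read off the size. Leave the two pistons in the tray and the other things where they are.

Things in the scene. Friction and masses are not known exactly. Their poses are not given: they have to be found in the camera images.
- gauge: stepped bore gauge, fixed: a staircase of four aluminium steps on a dark base plate 72 x 208 x 6 mm. Each step is 56 mm across (x) and 48 mm along the row (y), with an upright blind bore in its middle. Tops at 26, 31, 36, 41 mm height, bores 26, 30, 34, 38 mm; lowest step and smallest bore at +y; 1 to 4 dots on the front. Origin: centre of the underside
- bore_1 (a point): centre of the mouth of bore 1 of the gauge (the smallest), at the level of its step's top, 26 mm over the bench; bore 26 mm across, 16 mm deep with a flat blind floor, almost sharp rim; too small for all three pistons
- bore_2 (a point): centre of the mouth of bore 2 of the gauge (counted from the smallest), at the level of its step's top, 31 mm over the bench; bore 30 mm across, 16 mm deep with a flat blind floor, almost sharp rim; takes the 29 mm disc with 1 mm of play
- bore_3 (a point): centre of the mouth of bore 3 of the gauge (counted from the smallest), at the level of its step's top, 36 mm over the bench; bore 34 mm across, 16 mm deep with a flat blind floor, almost sharp rim; takes the 33 mm disc with 1 mm of play
- bore_4 (a point): centre of the mouth of bore 4 of the gauge (the largest), at the level of its step's top, 41 mm over the bench; bore 38 mm across, 16 mm deep with a flat blind floor, almost sharp rim; takes the 37 mm disc with 1 mm of play
- dish: round glass dish, fixed, 76 mm across, rim 14 mm high, floor 3 mm over the bench; it and the tray stand on either side of the gauge, and either may be on the left. The piston to gauge stands in it, within 12 mm of its centre. Origin: centre of the underside
- tray: shallow steel tray, fixed, 142 (x) x 84 (y) x 15 mm, floor 3 mm over the bench, with the two pistons that stay. Origin: centre of the underside
- piston_a: steel column piston, 70 mm tall: disc 14 mm thick at the bottom (1 mm foot chamfer), neck 10.4 mm across up to 28 mm, hand grip 16 mm across from 28 to 70 mm height; 150 g. Disc diameter unmarked: 29, 33 or 37 mm, one piston of each, not stated which. One of the three stands in the dish (the one to gauge; see the positions), two in the tray. Origin: centre of the disc's underside, z up
- piston_b: steel column piston, 70 mm tall: disc 14 mm thick at the bottom (1 mm foot chamfer), neck 10.4 mm across up to 28 mm, hand grip 16 mm across from 28 to 70 mm height; 150 g. Disc diameter unmarked: 29, 33 or 37 mm, one piston of each, not stated which. One of the three stands in the dish (the one to gauge; see the positions), two in the tray. Origin: centre of the disc's underside, z up
- piston_c: steel column piston, 70 mm tall: disc 14 mm thick at the bottom (1 mm foot chamfer), neck 10.4 mm across up to 28 mm, hand grip 16 mm across from 28 to 70 mm height; 150 g. Disc diameter unmarked: 29, 33 or 37 mm, one piston of each, not stated which. One of the three stands in the dish (the one to gauge; see the positions), two in the tray. Origin: centre of the disc's underside, z up
- pc_tower: dark computer tower, solid, fixed, 422 (x) x 178 (y) mm and 356 mm high, between the robot's start and the work: draw the arm in or lift it to pass. Origin: centre of the underside
- column_1: steel chromatography column 174 mm long, 16 mm thick, lying loose behind the gauge, along its row; stays. Origin: centre of the underside
- usb_stick: memory stick 54 x 18 x 8 mm, lying loose in front of the gauge; stays. Origin: centre of the underside
- septa_pot: white pot with orange lid, 40 mm across, 42 mm high, standing loose; stays. Origin: centre of the underside
- wrench: open-ended wrench 136 mm long, 5 mm thick, lying loose; stays. Origin: centre of the underside
Mind the look-alikes: they are no part of the job. What is shaped like the piston_b but green or red is not meant.

How it is judged (in metres and radians):
On the way, in this order (a step that is already met when the one before it is completed fails the run):
1. the piston was tried on the smallest bore: pressed on its mouth with over 1 N, within 4 mm of its centre (((horizontal distance between piston_a and bore_1 below 0.004 m and z of piston_a in the frame of bore_1 between -0.003 and 0.003 m and contact force between piston_a and gauge above 1 N) or (horizontal distance between piston_b and bore_1 below 0.004 m and z of piston_b in the frame of bore_1 between -0.003 and 0.003 m and contact force between piston_b and gauge above 1 N) or (horizontal distance between piston_c and bore_1 below 0.004 m and z of piston_c in the frame of bore_1 between -0.003 and 0.003 m and contact force between piston_c and gauge above 1 N))), for 0.02 s.
2. the piston was brought to the mouth of bore 2: pressed on it in the same way, or, if its size is the 29 mm one, started into it (((horizontal distance between piston_a and bore_2 below 0.004 m and z of piston_a in the frame of bore_2 between -0.003 and 0.003 m and contact force between piston_a and gauge above 1 N) or (horizontal distance between piston_b and bore_2 below 0.004 m and z of piston_b in the frame of bore_2 between -0.003 and 0.003 m and contact force between piston_b and gauge above 1 N) or (horizontal distance between piston_c and bore_2 below 0.004 m and z of piston_c in the frame of bore_2 below 0.003 m))), for 0.02 s.
3. the next: pressed on bore 3 in the same way if it is larger, at the mouth of bore 3 if that is its size, or over 5 mm deep in bore 2 (((horizontal distance between piston_a and bore_3 below 0.004 m and z of piston_a in the frame of bore_3 below 0.003 m) or (horizontal distance between piston_b and bore_3 below 0.004 m and z of piston_b in the frame of bore_3 between -0.003 and 0.003 m and contact force between piston_b and gauge above 1 N) or (horizontal distance between piston_c and bore_2 below 0.004 m and z of piston_c in the frame of bore_2 below -0.005 m))), for 0.02 s.
4. the next: at the mouth of bore 4 if that is its size, over 5 mm deep in bore 3, or over 13 mm deep in bore 2 (((horizontal distance between piston_a and bore_3 below 0.004 m and z of piston_a in the frame of bore_3 below -0.005 m) or (horizontal distance between piston_b and bore_4 below 0.004 m and z of piston_b in the frame of bore_4 below 0.003 m) or (horizontal distance between piston_c and bore_2 below 0.004 m and z of piston_c in the frame of bore_2 below -0.013 m))), for 0.02 s.
At the end, for the whole second after the job is handed in: the piston from the dish stands fully home (at least 14 of 16 mm deep, within 2 mm of the axis and 0.08 rad of upright), released and at rest, in the smallest bore that takes it; the other two pistons are upright in the tray within 10 mm of where they were (((horizontal distance between piston_a and bore_3 below 0.002 m and z of piston_a in the frame of bore_3 below -0.014 m and angle between piston_a's own z axis and vertical below 0.08 rad and linear speed of piston_a below 0.02 m/s and distance of each of piston_b, piston_c from where it was at the start of the episode below 0.01 m and horizontal distance between each of piston_b, piston_c and tray below 0.06 m and angle between each of piston_b, piston_c's own z axis and vertical below 0.1 rad) or (horizontal distance between piston_b and bore_4 below 0.002 m and z of piston_b in the frame of bore_4 below -0.014 m and angle between piston_b's own z axis and vertical below 0.08 rad and linear speed of piston_b below 0.02 m/s and distance of each of piston_a, piston_c from where it was at the start of the episode below 0.01 m and horizontal distance between each of piston_a, piston_c and tray below 0.06 m and angle between each of piston_a, piston_c's own z axis and vertical below 0.1 rad) or (horizontal distance between piston_c and bore_2 below 0.002 m and z of piston_c in the frame of bore_2 below -0.014 m and angle between piston_c's own z axis and vertical below 0.08 rad and linear speed of piston_c below 0.02 m/s and distance of each of piston_a, piston_b from where it was at the start of the episode below 0.01 m and horizontal distance between each of piston_a, piston_b and tray below 0.06 m and angle between each of piston_a, piston_b's own z axis and vertical below 0.1 rad))); the robot touches nothing.
It fails at once if the piston is forced on the gauge: over 40 N between a piston and the gauge (contact force between any of piston_a, piston_b, piston_c and gauge above 40 N).
It fails at once if a bystander (column, memory stick, pot, wrench) is shoved over 25 mm (distance of any of column_1, usb_stick, septa_pot, wrench from where it was at the start of the episode above 0.025 m).
It also fails if it takes over 72 s, if anything falls off the work surface, if the arm or the gripper's body presses on something with over 40 N, if the wrist force passes 120 N, or if a joint passes its speed limit or range.

### The arm

A 6-joint arm with a two-finger parallel gripper is mounted at the origin on a cart in front of the work surface, level with it; the furniture and walls round the work are solid. World frame = base frame: x ahead of the robot, y to its left, z up, the work surface at z = 0. Lengths are in mm, angles in rad, forces in N, time in s.
With the tool pointing down it reaches from about 300 to 775 mm from the base axis. Payload 14.6 kg.
Tool frame: the origin (TCP) lies at the very end of the fingers, on their centre line; the grasp point (between the pads) lies manip.grip_depth behind it (manip.grip_depth is the distance from the TCP to the grasp point, in mm); x points along the fingers, z is the direction in which the jaws open and shut, and the axes are right-handed (so a half turn about x gives the same grasp; the last joint's range is limited). The gripper opens to 94 mm and grips with 3 to 60 N. Pads are 16 mm wide; open, the fingers measure 119 mm over their backs; the gripper's body (75 mm by 177 mm) begins 78 mm behind the grasp point.
Start: joints at [-1.266, 0.3, 1.521, -0, 1.321, -0.067], TCP at [199.804, -512.414, 205.446] pointing down, gripper open.
Joint ranges: [-3.03, 3.03], [-0.79, 2.21], [0.23, 2.52], [-1.04, 4.18], [0, 3.07], [-2.55, 2.55]. Speed limits (rad/s): [2.22, 2.22, 2.57, 3.14, 3.14, 3.14].

### API

Orientations are given as [roll, pitch, yaw] about the fixed x, y, z axes, in that order (R = Rz(yaw) Ry(pitch) Rx(roll)).
In Python, from cell import manip gives the robot as it stands.
- The arm moves only by the tool step_arm, never from a script. Its argument "commands" is one flat list of numbers, 7 for each row, row after row: the shift along the tool's x, y, z in m, then the turn, a rotation vector about the tool's x, y, z in degrees, then the finger opening in m, from 0 to 0.094. A call has 1 to 5 rows; each row shifts and turns the commanded pose from where the row before left it, along the tool's axes as they then stand; what a row does not reach is not made up. A row lasts 1/8 s, in which the tool goes at most 62.5 mm and 10.7 degrees, less where a joint would pass 70% of its speed; a pose out of reach is approached as far as the arm can. A call with a gripper value outside its range is refused whole. The fingers move at their own pace and stop on an object; "squeeze" is the grip in N (left out, the last holds). Time passes only in rows, so rows that do not move let the fingers close. It gives the time, the measured TCP pose, the force and the opening at its end, in the units of the state.
- manip.read_state(): the state, without advancing time (a new reading comes with each control period).
- manip.camera(name): name is "scene" or "top"; returns the picture (420x560x3 uint8, red, green, blue); there is no depth.
- manip.camera_model(name): a dict with "intrinsics" (3x3 intrinsics, pixels), "origin" and "orientation" of the camera in the world. Camera axes: x right, y up, looking along -z (the intrinsics and any distortion apply to the point x, -y, -z); pixel columns grow to the right and rows downward; lengths in mm; the calibration is good to about 2 mm. A picture is of the moment at which its call begins. camera_model takes no time and is no camera call.
- manip.sign_off(): hands the job in, once; it reports no verdict.
Trained networks look in the newest picture that a camera, given by its name, has taken for a name from the list of things; names that differ only in an ending like _2 or _b are one class to them, and where a whole thing is asked for, a point or a joint stands for the part that bears it (a point fixed in the world has none). Each returns a list of dicts, best first, with "score" (0 to 1); they miss things now and then, are a little off and sometimes report something else, mostly with a low value. They report only what shows in the picture. A call takes as long as a camera call. They do not tell look-alikes from the thing itself.
- manip.find_in(thing, camera): "centre" ([row, column] in pixels, amid what is visible of it).
- manip.outline_of(thing, camera): "pixels" (420x560 bool, what is visible of it) and "centre" ([row, column] in pixels, amid what is visible of it).
The state is a dict: "clock": time; "joints": joint angles; "qd": joint speeds; "effort": joint torques, N m; "eef_pos": TCP position; "eef_rot": TCP orientation; "wrist_force": force on the tool from outside, world axes, zero at the start; "moment": the same for the moment, N m; "finger_gap": finger opening in mm.
Only numpy, scipy, OpenCV 4.12 (cv2) and the standard library are available. Lean on these libraries where they do the work, as an engineer would, in place of code of your own. Each camera call takes 0.05 s, during which the arm holds its last target. There are 200 camera calls.

## Working session

There is one attempt and no reset: what is moved stays moved. The work goes in short steps, Python scripts to look and compute and a tool call to move; the robot and the scene stay as the last step left them, time stands still between calls to the robot, and variables do not carry over. Pictures are saved under pics/ and viewed, about 8 in all and at most 12, crops included, and the job is handed in when it is done.

Besides the shell and the picture viewer there is one more tool, called in YAML: its name, and indented under it one key for each argument. step_arm: Moves the arm, as the interface text tells. Its arguments: {"type":"object","properties":{"commands":{"type":"array"},"squeeze":{"type":"number"}},"required":["commands"]}

```bash
mkdir -p pics; ls; cat > h.py <<'E'
import numpy as np, cv2
from cell import manip
from scipy.spatial.transform import Rotation as R
def rot(o):
    o=np.array(o,float)
    if o.shape==(3,3): return o
    return R.from_euler('xyz',o).as_matrix() if o.size==3 else R.from_quat(o).as_matrix()
def cam(n):
    m=manip.camera_model(n); return np.array(m['intrinsics']),np.array(m['origin'],float),rot(m['orientation']),m
def unproj(n,rc,z):
    K,o,Rm,_=cam(n); d=np.linalg.inv(K)@[rc[1],rc[0],1]; d=Rm@(d*[1,-1,-1]); return o+d*(z-o[2])/d[2]
def proj(n,p):
    K,o,Rm,_=cam(n); c=(Rm.T@(np.array(p,float)-o))*[1,-1,-1]; q=K@c; return q[[1,0]]/q[2]
def save(n,f,box=None,s=1):
    im=manip.camera(n)
    if box: im=im[box[0]:box[1],box[2]:box[3]]
    cv2.imwrite('pics/'+f,cv2.resize(im[:,:,::-1],None,fx=s,fy=s,interpolation=cv2.INTER_CUBIC)); return im
E
python3 - <<'E'
from h import *
np.set_printoptions(precision=3,suppress=True)
a=manip.camera('scene');b=manip.camera('top')
cv2.imwrite('pics/s.png',a[:,:,::-1]);cv2.imwrite('pics/t.png',b[:,:,::-1])
for n in('scene','top'): print(cam(n)[3])
print(manip.grip_depth, manip.read_state())
for n in('top','scene'):
  for t,z in(('gauge',30),('dish',7),('tray',7),('piston_a',60),('pc_tower',356),('column_1',8),('usb_stick',8),('septa_pot',40),('wrench',4)):
    for d in manip.find_in(t,n)[:5]: print(n,t,round(d['score'],2),np.round(d['centre']),unproj(n,d['centre'],z).round())
E
```

```text
pics
{'intrinsics': array([[445.426,   0.   , 279.762],
       [  0.   , 445.426, 206.467],
       [  0.   ,   0.   ,   1.   ]]), 'origin': array([-236.023,  507.159,  821.306]), 'orientation': array([ 0.876, -0.001, -2.08 ])}
{'intrinsics': array([[400.925,   0.   , 285.788],
       [  0.   , 400.925, 210.425],
       [  0.   ,   0.   ,   1.   ]]), 'origin': array([ 335.994,   55.074, 1026.165]), 'orientation': array([ 0.236,  0.005, -1.602])}
18.8 {'clock': 0.1, 'joints': array([-1.266,  0.3  ,  1.522,  0.   ,  1.321, -0.067]), 'qd': array([-0.   , -0.002, -0.   , -0.001, -0.002,  0.002]), 'effort': array([  0.002, -53.264, -35.329,   0.071,   0.023,  -0.   ]), 'eef_pos': array([ 199.718, -512.2  ,  204.929]), 'eef_rot': array([3.07 , 1.57 , 1.871]), 'wrist_force': array([-0.748, -0.074, -0.442]), 'moment': array([-0.014,  0.   ,  0.034]), 'finger_gap': 94.11408616846718}
top gauge 0.93 [236. 280.] [509.  70.  30.]
top dish 0.79 [236. 180.] [521. 328.   7.]
top tray 0.65 [231. 353.] [ 520. -119.    7.]
top piston_a 0.7 [238. 142.] [509. 405.  60.]
top piston_a 0.59 [228. 179.] [532
[... 180 characters left out ...]
. 268.] [564.  99.   8.]
top column_1 0.53 [246. 355.] [ 481. -121.    8.]
top usb_stick 0.52 [254. 297.] [465.  28.   8.]
top septa_pot 0.66 [186. 342.] [632. -93.  40.]
top wrench 0.65 [253. 396.] [ 461. -226.    4.]
scene gauge 0.63 [234. 286.] [489.  83.  30.]
scene dish 0.84 [267. 193.] [518. 329.   7.]
scene tray 0.66 [209. 340.] [ 526. -115.    7.]
scene piston_a 0.81 [280. 152.] [478. 434.  60.]
scene piston_a 0.72 [282. 213.] [404. 318.  60.]
scene piston_a 0.65 [259. 190.] [497. 337.  60.]
scene piston_a 0.55 [196. 335.] [526. -93.  60.]
scene piston_a 0.5 [279. 243.] [380. 257.  60.]
scene column_1 0.52 [236. 249.] [550. 159.   8.]
scene septa_pot 0.48 [188. 310.] [615. -69.  40.]
```

View pics/t.png

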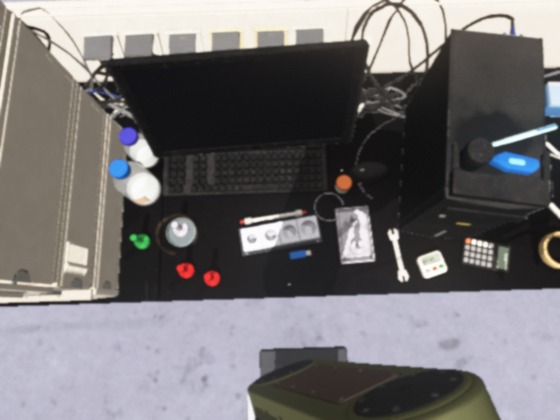

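View pics/s.png

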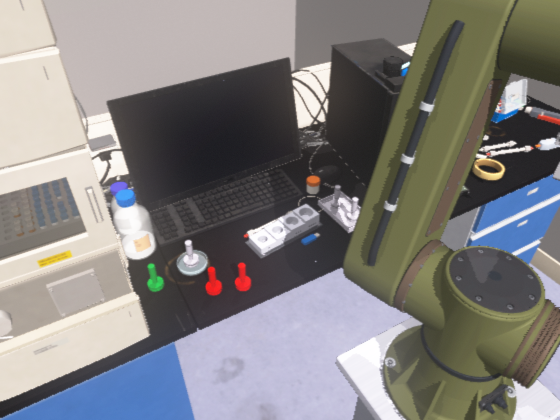

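The top view shows the only steel piston outside the tray, at about (228,179) in the glass dish. The look-alikes are green at (240,142) and red at (270,185) and (278,212). The tray with its two pistons is at (235,354), and the gauge is at (236,280) with its small bore at the left (+y). Next I enlarge the crop to confirm this and find the bores.

```bash
python3 - <<'E'
from h import *
np.set_printoptions(precision=2,suppress=True)
A=[manip.camera('top').astype(float) for _ in range(4)];B=[manip.camera('scene').astype(float) for _ in range(4)]
t=np.mean(A,0);s=np.mean(B,0);np.save('t0.npy',t);np.save('s0.npy',s)
a=cv2.resize(t[205:265,155:330],None,fx=4,fy=4,interpolation=cv2.INTER_CUBIC)
b=cv2.resize(s[195:285,165:340],None,fx=4,fy=4,interpolation=cv2.INTER_CUBIC)
cv2.imwrite('pics/c.png',np.clip(np.vstack([a,b[:350]]),0,255)[:,:,::-1])
for n in('top','scene'):
  for th in('gauge','dish','piston_a','pc_tower'):
    for d in manip.outline_of(th,n)[:5]:
      p=d['pixels'];r,c=np.nonzero(p);print(n,th,round(d['score'],2),np.array(d['centre']),p.sum(),r.min(),r.max(),c.min(),c.max())
      if th=='gauge': np.save('g_'+n+'.npy',p)
for p in((560,-270,0),(560,-270,356),(500,-270,0)): print(p,proj('top',p))
print(unproj('top',[237,405],0),unproj('top',[160,445],356),unproj('top',[213,550],356),unproj('top',[180,405],0))
E
```

```text
top gauge 0.57 [235.  282.9] 2215 215 255 238 321
top gauge 0.28 [229.5 181.7] 227 222 237 171 188
top dish 0.82 [234.9 182.2] 461 218 247 167 195
top dish 0.2 [236.7 278.2] 2273 216 255 239 321
top piston_a 0.67 [238.3 142.9] 188 234 247 131 149
top piston_a 0.52 [277.9 213. ] 227 270 286 204 220
top piston_a 0.49 [269.5 187.4] 200 263 277 177 193
top piston_a 0.44 [246.9 356.1] 116 242 253 351 362
top piston_a 0.42 [218.6 352. ] 115 213 226 346 357
scene gauge 0.86 [227.8 284.7] 1895 205 258 246 320
scene gauge 0.31 [212.1 353.6] 160 198 221 347 357
scene dish 0.74 [265.6 195.6] 421 251 275 177 206
scene dish 0.74 [197.2 334.4] 143 186 208 332 340
scene piston_a 0.84 [278.4 240.1] 283 263 290 235 250
scene piston_a 0.82 [278.8 153.6] 278 264 291 147 162
scene piston_a 0.74 [285.6 211.1] 253 268 294 206 220
scene piston_a 0.68 [198.  335.2] 176 186 208 331 340
scene piston_a 0.64 [257.8 186.5] 225 241 266 184 197
(560, -270, 0) [214.84 408.85]
(560, -270, 356) [169.73 468.34]
(500, -270, 0) [237.45 411.25]
[ 501.69 -253.98    0.  ] [ 579.44 -231.32  356.  ] [ 477.62 -398.58  356.  ] [ 655.75 -269.58    0.  ][ WARN:0@5.861] global loadsave.cpp:1063 imwrite_ Unsupported depth image for selected encoder is fallbacked to CV_8U.
```

View pics/c.png

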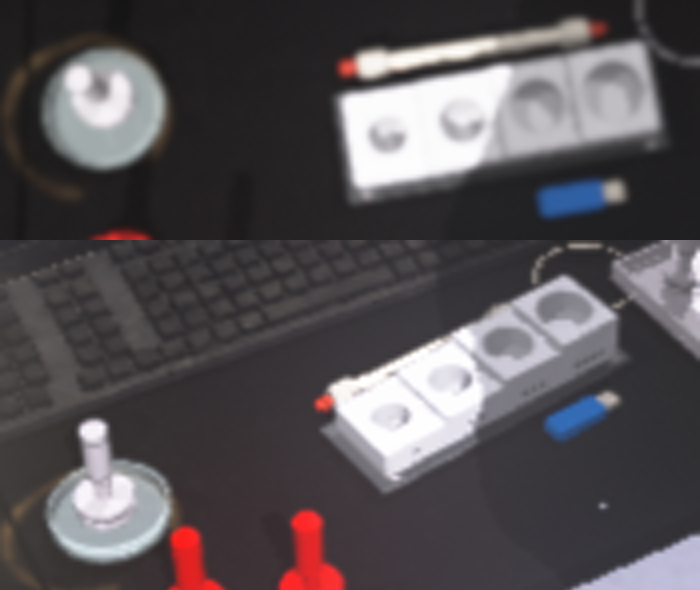

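```bash
cat >> h.py <<'E'
from scipy.optimize import minimize
from scipy.ndimage import map_coordinates
def grad(im,sig=0.7):
    g=cv2.GaussianBlur(im.astype(np.float32).mean(2),(0,0),sig)
    m=np.hypot(cv2.Sobel(g,cv2.CV_32F,1,0),cv2.Sobel(g,cv2.CV_32F,0,1)); return np.minimum(m,150)
def projs(n,P):
    K,o,Rm,_=cam(n); c=((np.array(P)-o)@Rm)*[1,-1,-1]; q=c@K.T; return q[:,1]/q[:,2],q[:,0]/q[:,2]
def circ(x,y,z,r,k=60):
    a=np.arange(k)*2*np.pi/k; return np.c_[x+r*np.cos(a),y+r*np.sin(a),np.full(k,z)]
def seg(p,q,k=25): return np.array(p)+(np.array(q)-np.array(p))*np.linspace(0,1,k)[:,None]
BY=[72,24,-24,-72]; BZ=[26,31,36,41]; BR=[13,15,17,19]
def gauge_pts(p):
    L=[]
    for y,z,r in zip(BY,BZ,BR):
        L+=[circ(0,y,z,r)]
        L+=[seg((s*28,y-24,z),(s*28,y+24,z)) for s in(1,-1)]
    L+=[seg((-28,96,26),(28,96,26)),seg((-28,-96,41),(28,-96,41))]
    L=np.vstack(L); c,s=np.cos(p[2]),np.sin(p[2])
    return np.c_[p[0]+c*L[:,0]-s*L[:,1],p[1]+s*L[:,0]+c*L[:,1],L[:,2]]
def bore(p,i):
    c,s=np.cos(p[2]),np.sin(p[2]); return np.array([p[0]-s*BY[i],p[1]+c*BY[i],BZ[i]])
def fit(views,pts,p0,steps):
    best=None
    for k in(1.,.4):
        f=lambda q:-np.mean([map_coordinates(g,projs(n,pts(p0+q*steps)),order=1).mean() for n,g in views])
        for s in [np.zeros(len(p0))]+list(np.random.default_rng(0).uniform(-1,1,(25,len(p0)))):
            r=minimize(f,s*k,method='Nelder-Mead',options=dict(xatol=1e-3,fatol=1e-4))
            if best is None or r.fun<best[0]: best=(r.fun,p0+r.x*steps)
        p0=best[1]; best=None if k==1. else best
    return best
E
python3 - <<'E'
from h import *
np.set_printoptions(precision=4,suppress=True)
G={'top':grad(np.load('t0.npy')),'scene':grad(np.load('s0.npy'))}
st=np.array([6,6,.05])
for V in(['top'],['scene'],['top','scene']):
    v=[(n,G[n]) for n in V]; f,p=fit(v,gauge_pts,np.array([508,73,.15]),st); print(V,f,p,*[bore(p,i)[:2].round(1) for i in range(4)])
pt=lambda p:np.vstack([circ(p[0],p[1],17,p[2]),circ(p[0],p[1],73,8)])
di=lambda p:circ(p[0],p[1],14,38)
for V in(['top'],['scene'],['top','scene']):
    v=[(n,G[n]) for n in V]
    print(V,'piston',fit(v,pt,np.array([525,320,16.5]),np.array([8,8,2])),'dish',fit(v,di,np.array([520,325.]),np.array([8,8])))
E
```

```text
Traceback (most recent call last):
  File "h.py", line 44, in fit
    r=minimize(f,s*k,method='Nelder-Mead',options=dict(xatol=1e-3,fatol=1e-4))
  File "h.py", line 42, in <lambda>
    f=lambda q:-np.mean([map_coordinates(g,projs(n,pts(p0+q*steps)),order=1).mean() for n,g in views])
                                           ~~~~~^^^^^^^^^^^^^^^^^^^
  File "h.py", line 24, in projs
    K,o,Rm,_=cam(n); c=((np.array(P)-o)@Rm)*[1,-1,-1]; q=c@K.T; return q[:,1]/q[:,2],q[:,0]/q[:,2]
             ~~~^^^
  File "h.py", line 9, in cam
    m=manip.camera_model(n); return np.array(m['intrinsics']),np.array(m['origin'],float),rot(m['orientation']),m
ValueError: time passes only in moves, steps and waits
```

```bash
python3 - <<'E'
s=open('h.py').read()
s=s.replace("def cam(n):","from functools import lru_cache\n@lru_cache\ndef cam(n):")
s=s.replace("options=dict(","options=dict(initial_simplex=s*k+.3*k*np.vstack([np.zeros(len(p0)),np.eye(len(p0))]),").replace("(25,","(12,")
open('h.py','w').write(s)
E
cat > m.py <<'E'
from h import *
np.set_printoptions(precision=4,suppress=True)
G={'top':grad(np.load('t0.npy')),'scene':grad(np.load('s0.npy'))}
st=np.array([6,6,.05])
for V in(['top'],['scene'],['top','scene']):
    v=[(n,G[n]) for n in V]; f,p=fit(v,gauge_pts,np.array([508,73,.15]),st); print(V,f,p,*[bore(p,i)[:2].round(1) for i in range(4)])
pt=lambda p:np.vstack([circ(p[0],p[1],17,p[2]),circ(p[0],p[1],73,8)])
di=lambda p:circ(p[0],p[1],14,38)
for V in(['top'],['scene'],['top','scene']):
    v=[(n,G[n]) for n in V]
    print(V,'piston',fit(v,pt,np.array([525,320,16.5]),np.array([8,8,2])),'dish',fit(v,di,np.array([520,325.]),np.array([8,8])))
E
time python3 m.py
```

```text
['top'] -122.79592895507812 [517.2206  70.2563   0.1492] [506.5 141.5] [513.7  94. ] [520.8  46.5] [527.9  -0.9]
['scene'] -117.29557037353516 [518.1905  71.4147   0.1527] [507.2 142.6] [514.5  95.1] [521.8  47.7] [529.1   0.3]
['top', 'scene'] -119.60234069824219 [517.6887  70.6864   0.1522] [506.8 141.9] [514.1  94.4] [521.3  47. ] [528.6  -0.5]
['top'] piston (np.float64(-135.63253784179688), array([537.1479, 324.6053,  17.7864])) dish (np.float64(-150.0), array([532.2727, 323.8175]))
['scene'] piston (np.float64(-144.6620330810547), array([539.8332, 326.2596,  18.9987])) dish (np.float64(-141.84942626953125), array([529.9519, 326.3598]))
['top', 'scene'] piston (np.float64(-139.45928955078125), array([540.3837, 325.6442,  19.632 ])) dish (np.float64(-144.7926025390625), array([530.2155, 325.7221]))
real	0m4.514s
user	0m4.850s
sys	0m0.348s
```

```bash
cat >> h.py <<'E'
def go(target,yaw=None,maxmm=60,st=None):
    """rows of tool-frame shifts (mm) from measured TCP to world target; tool down"""
    st=st or manip.read_state(); Rm=rot(st['eef_rot']); p=np.array(st['eef_pos']); d=Rm.T@(np.array(target,float)-p)
    n=int(np.ceil(np.linalg.norm(d)/maxmm)); 
    zc=Rm[:,2]; print('pos',p.round(1),'xtool',Rm[:,0].round(3),'jaw',zc.round(3),'F',np.round(st['wrist_force'],1),'gap',round(st['finger_gap'],1),'t',st['clock'])
    print('shift mm',d.round(1),'rows',n,'each',(d/max(n,1)).round(2))
E
python3 - <<'E'
from h import *
go((240,-290,205)); go((400,100,205)); go((539,325.5,150))
Rm=rot(manip.read_state()['eef_rot']);print(Rm.round(3))
for rc in((250,140),(258,140),(198,125)): print(unproj('scene',rc,0).round())
for z in(0,80,150): print(z,unproj('top',(187,143),z).round(),unproj('scene',(232,138),z).round())
E
```

```text
pos [ 199.8 -512.4  205.4] xtool [ 0.  0. -1.] jaw [ 0.363 -0.932  0.   ] F [ 0.2  0.6 -0.3] gap 93.9 t 1.8
shift mm [   0.4  118.3 -192.6] rows 4 each [  0.11  29.56 -48.16]
pos [ 199.8 -512.4  205.4] xtool [ 0.  0. -1.] jaw [ 0.363 -0.932  0.   ] F [ 0.2  0.6 -0.3] gap 93.9 t 1.8
shift mm [ 4.000e-01  4.090e+02 -4.979e+02] rows 11 each [ 4.000e-02  3.718e+01 -4.526e+01]
pos [ 199.8 -512.4  205.4] xtool [ 0.  0. -1.] jaw [ 0.363 -0.932  0.   ] F [ 0.2  0.6 -0.3] gap 93.9 t 1.8
shift mm [  55.4  620.4 -657.5] rows 16 each [  3.47  38.78 -41.09]
[[ 0.     0.932  0.363]
 [ 0.     0.363 -0.932]
 [-1.     0.     0.   ]]
[647. 426.   0.]
[619. 433.   0.]
[881. 405.   0.]
0 [659. 432.   0.] [717. 411.   0.]
80 [634. 402.  80.] [624. 421.  80.]
150 [612. 377. 150.] [543. 429. 150.]
```

step_arm:
  commands: [0, 0.03, -0.048, 0, 0, 0, 0.06, 0, 0.03, -0.048, 0, 0, 0, 0.06, 0, 0.03, -0.048, 0, 0, 0, 0.06, 0, 0.03, -0.048, 0, 0, 0, 0.06]
  squeeze: 15

```text
clock: 2.3
eef_pos: [241.9, -288.3, 205.5]
eef_rot: [0.425, 1.57, -0.774]
wrist_force: [0.9, 0.2, 1.2]
finger_gap: 60.6
```

```bash
python3 - <<'E'
from h import *
go((360,-80,205)); go((420,120,180)); print(manip.read_state()['joints'])
E
```

```text
pos [ 241.9 -288.3  205.5] xtool [ 0. -0. -1.] jaw [ 0.363 -0.932  0.   ] F [0.9 0.2 1.2] gap 60.6 t 2.3
shift mm [   0.5  185.6 -151.2] rows 4 each [  0.12  46.41 -37.8 ]
pos [ 241.9 -288.3  205.5] xtool [ 0. -0. -1.] jaw [ 0.363 -0.932  0.   ] F [0.9 0.2 1.2] gap 60.6 t 2.3
shift mm [  25.4  314.1 -315.8] rows 8 each [  3.18  39.27 -39.48]
[-9.70176816e-01 -1.00994048e-01  1.96166790e+00  1.06859775e-04
  1.28040243e+00  2.29238547e-01]
```

step_arm:
  commands: [0, 0.042, -0.038, 0, 0, 0, 0.06, 0, 0.042, -0.038, 0, 0, 0, 0.06, 0, 0.04, -0.04, 0, 0, 0, 0.06, 0, 0.04, -0.04, 0, 0, 0, 0.06, 0, 0.04, -0.04, 0, 0, 0, 0.06]

```text
clock: 2.92
eef_pos: [361.2, -31.4, 205.8]
eef_rot: [1.0, 1.57, -0.199]
wrist_force: [-0.1, -0.4, -0.8]
finger_gap: 60.0
```

step_arm:
  commands: [0, 0.04, -0.04, 0, 0, 0, 0.06, 0, 0.04, -0.04, 0, 0, 0, 0.06, 0, 0.04, -0.04, 0, 0, 0, 0.06, 0, 0.04, -0.042, 0, 0, 0, 0.06, 0, 0.04, -0.042, 0, 0, 0, 0.06]

```text
clock: 3.55
eef_pos: [473.4, 231.5, 205.5]
eef_rot: [1.432, 1.57, 0.233]
wrist_force: [-0.3, -1.0, 0.7]
finger_gap: 59.9
```

```bash
python3 - <<'E'
from h import *
go((539,325.5,120)); print(manip.read_state()['joints'])
E
```

```text
pos [473.4 231.5 205.5] xtool [ 0.  0. -1.] jaw [ 0.364 -0.932  0.   ] F [-0.3 -1.   0.7] gap 59.9 t 3.55
shift mm [ 85.6  95.2 -63.7] rows 3 each [ 28.53  31.75 -21.23]
[ 3.85415735e-01  2.48326817e-01  1.58637041e+00 -6.68151139e-05
  1.30647481e+00  1.58416159e+00]
```

step_arm:
  commands: [0.03, 0.032, -0.021, 0, 0, 0, 0.06, 0.03, 0.032, -0.021, 0, 0, 0, 0.06, 0.026, 0.031, -0.022, 0, 0, 0, 0.06, 0, 0, 0, 0, 0, 0, 0.06]

```text
clock: 4.05
eef_pos: [537.6, 324.6, 116.2]
eef_rot: [-1.488, 1.566, -2.686]
wrist_force: [-0.6, -1.1, 0.1]
finger_gap: 60.5
```

```bash
python3 - <<'E'
from h import *
go((539,325.5,39)); 
a=manip.camera('top');b=manip.camera('scene')
f=lambda im,r,c:cv2.resize(im[r:r+80,c:c+90],None,fx=4.4,fy=4.4,interpolation=cv2.INTER_CUBIC)
cv2.imwrite('pics/d.png',np.hstack([f(a,175,130),f(b,205,145)])[:,:,::-1])
E
```

```text
pos [537.6 324.6 116.2] xtool [-0.004 -0.002 -1.   ] jaw [ 0.365 -0.931  0.   ] F [-0.6 -1.1  0.1] gap 60.5 t 4.05
shift mm [77.1  2.  -0.4] rows 2 each [38.57  0.99 -0.19]
```

View pics/d.png

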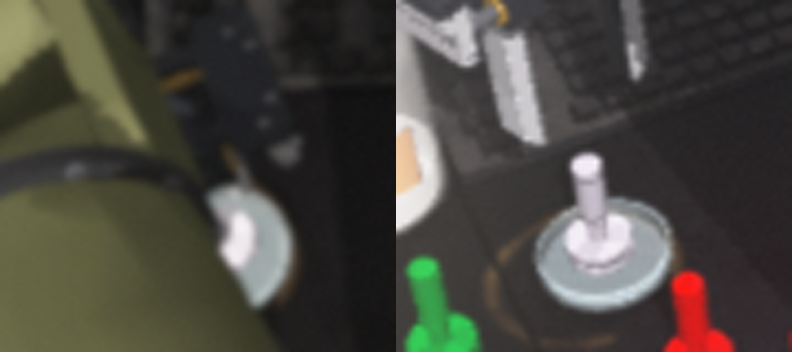

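The scene crop shows the open fingers above the steel piston in the dish, at (540,140) and (635,78), on either side of its top at (587,165). I'm going down now.

step_arm:
  commands: [0.03, 0.001, 0, 0, 0, 0, 0.06, 0.03, 0.001, 0, 0, 0, 0, 0.06, 0.017, 0, 0, 0, 0, 0, 0.06, 0, 0, 0, 0, 0, 0, 0.06, 0, 0, 0, 0, 0, 0, 0.03]

```text
clock: 4.78
eef_pos: [540.7, 324.5, 44.1]
eef_rot: [1.682, 1.569, 0.483]
wrist_force: [0.3, -0.9, -0.0]
finger_gap: 53.6
```

step_arm:
  commands: [0, 0, 0, 0, 0, 0, 0.01, 0, 0, 0, 0, 0, 0, 0.01, 0, 0, 0, 0, 0, 0, 0.01, 0, 0, 0, 0, 0, 0, 0.01]
  squeeze: 15

```text
clock: 5.28
eef_pos: [540.0, 324.4, 42.5]
eef_rot: [2.804, 1.571, 1.605]
wrist_force: [-0.9, 0.7, -1.5]
finger_gap: 15.2
```

```bash
python3 - <<'E'
from h import *
go((539,325.5,39)); b=manip.camera('scene')
cv2.imwrite('pics/e.png',cv2.resize(b[205:285,145:235],None,fx=5,fy=5,interpolation=cv2.INTER_CUBIC)[:,:,::-1])
E
```

```text
pos [540.  324.4  42.5] xtool [-0.  0. -1.] jaw [ 0.363 -0.932 -0.   ] F [-0.9  0.7 -1.5] gap 15.2 t 5.275
shift mm [ 3.5 -0.6 -1.4] rows 1 each [ 3.46 -0.58 -1.39]
```

step_arm:
  commands: [-0.01, 0, 0, 0, 0, 0, 0.01, -0.025, 0, 0, 0, 0, 0, 0.01, -0.025, 0, 0, 0, 0, 0, 0.01, 0, 0, 0, 0, 0, 0, 0.01]
  squeeze: 20

```text
clock: 5.82
eef_pos: [540.9, 324.8, 104.7]
eef_rot: [1.687, 1.567, 0.488]
wrist_force: [0.1, 0.1, -1.8]
finger_gap: 15.5
```

```bash
python3 - <<'E'
from h import *
go((506.8,141.9,102)); b=manip.camera('scene')
cv2.imwrite('pics/f.png',cv2.resize(b[180:290,130:250],None,fx=5,fy=5,interpolation=cv2.INTER_CUBIC)[:,:,::-1])
print(manip.read_state()['moment'])
E
```

```text
pos [540.9 324.8 104.7] xtool [ 0.003  0.002 -1.   ] jaw [ 0.363 -0.932 -0.   ] F [ 0.1  0.1 -1.8] gap 15.5 t 5.825
shift mm [  2.2 -98.3 158. ] rows 4 each [  0.55 -24.56  39.51]
[-0.0118449   0.01414448 -0.0031915 ]
```

View pics/f.png

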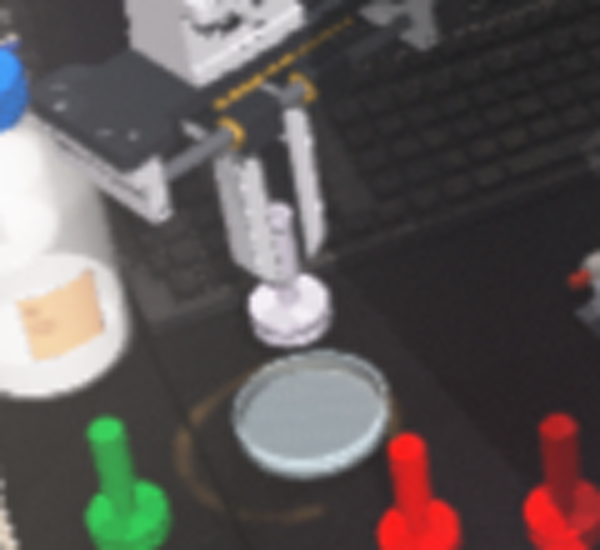

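The piston hangs upright between the fingers, its disc at (290,310) in the crop and clear of the dish. Next I go to bore 1.

step_arm:
  commands: [0, -0.0243, 0.0395, 0, 0, 0, 0.01, 0, -0.0243, 0.0395, 0, 0, 0, 0.01, 0, -0.0243, 0.0395, 0, 0, 0, 0.01, 0.01, -0.0243, 0.0395, 0, 0, 0, 0.01, 0.012, 0, 0, 0, 0, 0, 0.01]

```text
clock: 6.5
eef_pos: [506.2, 139.6, 79.4]
eef_rot: [-1.625, 1.569, -2.827]
wrist_force: [0.3, 0.4, -1.8]
finger_gap: 15.4
```

step_arm:
  commands: [0, 0, 0, 0, 0, 0, 0.01, 0, 0, 0, 0, 0, 0, 0.01]

```text
clock: 6.75
eef_pos: [507.0, 142.8, 80.3]
eef_rot: [-2.127, 1.571, 2.958]
wrist_force: [0.6, -0.4, -1.4]
finger_gap: 15.7
```

```bash
cat >> h.py <<'E'
def avg(n,k=4): return np.mean([manip.camera(n).astype(float) for _ in range(k)],0)
def disc(im,n,base,xy,r=None,w=8,zs=(13,)):
    """fit disc of held piston: upper/lower visible rim; base height known"""
    P=lambda p:np.vstack([circ(p[0],p[1],base+14,p[2] if r is None else r),circ(p[0],p[1],base+1,p[2] if r is None else r)[:]])
    g=grad(im)
    p0=np.array([*xy,16.5]) if r is None else np.array(xy,float)
    return fit([(n,g)],P,p0,np.array([w,w,2.5])[:len(p0)])
E
python3 - <<'E'
from h import *
np.set_printoptions(precision=2,suppress=True)
go((506.8,141.9,65.5)); t=avg('top');s=avg('scene');np.save('t1.npy',t);np.save('s1.npy',s)
st=manip.read_state();p=st['eef_pos'];base=p[2]-39.5
for r in(None,14.5,16.5,18.5):
  print(r,disc(s,'scene',base,p[:2],r),disc(t,'top',base,p[:2],r))
f=lambda im,r,c:cv2.resize(im[r:r+75,c:c+95],None,fx=4.2,fy=4.2,interpolation=cv2.INTER_CUBIC)
cv2.imwrite('pics/g.png',np.clip(np.hstack([f(t,195,220),f(s,190,235)]),0,255).astype(np.uint8)[:,:,::-1])
E
```

```text
pos [507.  142.8  80.3] xtool [-0.  0. -1.] jaw [ 0.36 -0.93 -0.  ] F [ 0.6 -0.4 -1.4] gap 15.7 t 6.75
shift mm [14.8 -0.5  0.8] rows 1 each [14.8  -0.47  0.75]
None (np.float64(-104.94689178466797), array([508.58, 130.25,  17.78])) (np.float64(-111.90808868408203), array([513.79, 178.88,  -0.  ]))
14.5 (np.float64(-113.70719146728516), array([527.96, 106.71])) (np.float64(-35.003726959228516), array([502.44, 127.58]))
16.5 (np.float64(-102.79408264160156), array([507.59, 129.97])) (np.float64(-32.737491607666016), array([509.4 , 132.31]))
18.5 (np.float64(-103.98320007324219), array([509.44, 130.21])) (np.float64(-46.464229583740234), array([530.62, 118.3 ]))
```

View pics/g.png

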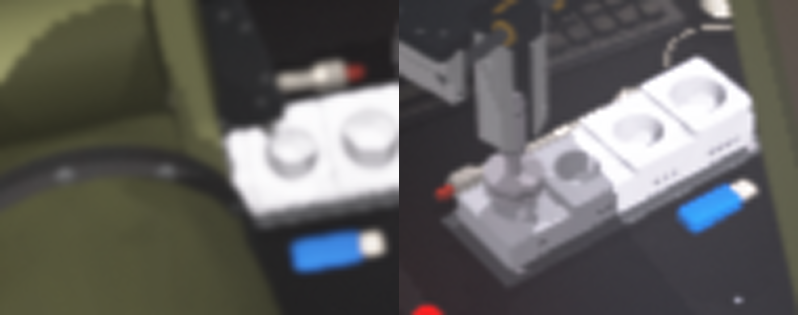

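The top view is now blocked by the arm. The scene crop shows the disc over bore 1, at about (515,180). I'm going down to feel for it.

step_arm:
  commands: [0.007, 0.0005, 0, 0, 0, 0, 0.01, 0.006, 0, 0, 0, 0, 0, 0.01, 0, 0, 0, 0, 0, 0, 0.01]

```text
clock: 7.52
eef_pos: [507.0, 141.9, 66.7]
eef_rot: [-1.739, 1.57, -2.938]
wrist_force: [0.1, 0.8, -1.8]
finger_gap: 15.6
```

step_arm:
  commands: [0.001, 0, 0, 0, 0, 0, 0.01, 0, 0, 0, 0, 0, 0, 0.01]

```text
clock: 7.78
eef_pos: [507.4, 142.0, 66.5]
eef_rot: [1.44, 1.571, 0.241]
wrist_force: [0.2, 0.4, -1.3]
finger_gap: 15.5
```

step_arm:
  commands: [0.001, 0, 0, 0, 0, 0, 0.01, 0, 0, 0, 0, 0, 0, 0.01]

```text
clock: 8.02
eef_pos: [507.4, 142.0, 65.5]
eef_rot: [2.521, 1.571, 1.322]
wrist_force: [-1.0, 0.7, -1.7]
finger_gap: 15.8
```

step_arm:
  commands: [0.001, 0, 0, 0, 0, 0, 0.01, 0, 0, 0, 0, 0, 0, 0.01]

```text
clock: 8.28
eef_pos: [507.6, 142.1, 65.3]
eef_rot: [1.44, 1.57, 0.241]
wrist_force: [-2.9, -0.4, 8.2]
finger_gap: 15.4
```

step_arm:
  commands: [0.001, 0, 0, 0, 0, 0, 0.01, 0, 0, 0, 0, 0, 0, 0.01]

```text
clock: 8.52
eef_pos: [508.0, 142.3, 65.2]
eef_rot: [1.455, 1.569, 0.256]
wrist_force: [-5.8, -1.2, 18.3]
finger_gap: 15.5
```

Contact at TCP z 65.3 with up to about 17 N on bore 1, and it doesn't enter. Next I use the 5 mm wall of the next step to get the y position by touch.

step_arm:
  commands: [-0.0035, 0, 0, 0, 0, 0, 0.01, 0, -0.0005, 0.002, 0, 0, 0, 0.01, 0, -0.0005, 0.002, 0, 0, 0, 0.01, 0, 0, 0.001, 0, 0, 0, 0.01, 0, 0, 0, 0, 0, 0, 0.01]

```text
clock: 9.15
eef_pos: [508.2, 136.9, 66.8]
eef_rot: [-1.809, 1.571, -3.008]
wrist_force: [0.1, 0.2, -1.4]
finger_gap: 15.9
```

step_arm:
  commands: [0, -0.0002, 0.001, 0, 0, 0, 0.01, 0, 0, 0, 0, 0, 0, 0.01, 0, 0, 0, 0, 0, 0, 0.01]

```text
clock: 9.52
eef_pos: [508.3, 136.2, 66.9]
eef_rot: [-2.966, 1.57, 2.118]
wrist_force: [-0.5, 1.9, -1.2]
finger_gap: 15.2
```

step_arm:
  commands: [0, -0.0002, 0.001, 0, 0, 0, 0.01, 0, 0, 0, 0, 0, 0, 0.01, 0, 0, 0, 0, 0, 0, 0.01]

```text
clock: 9.9
eef_pos: [508.5, 135.6, 67.0]
eef_rot: [2.904, 1.57, 1.705]
wrist_force: [-1.4, 6.1, -0.6]
finger_gap: 15.6
```

Wall contact is at TCP y ≈ 136.3, which is 5.8 mm from the estimated bore axis. That suggests the 37 mm disc (24 − 18.5 = 5.5). I still try bores 2 and 3 in order.

step_arm:
  commands: [-0.008, 0, -0.001, 0, 0, 0, 0.01, 0, -0.003, 0.0137, 0, 0, 0, 0.01, 0, -0.003, 0.0137, 0, 0, 0, 0.01, 0, -0.0027, 0.0139, 0, 0, 0, 0.01, 0.003, 0, 0, 0, 0, 0, 0.01]

```text
clock: 10.52
eef_pos: [515.4, 93.0, 71.9]
eef_rot: [0.844, 1.571, -0.356]
wrist_force: [-0.5, -0.1, -2.0]
finger_gap: 15.3
```

step_arm:
  commands: [0.001, 0, 0, 0, 0, 0, 0.01, 0, 0, 0, 0, 0, 0, 0.01, 0, 0, 0, 0, 0, 0, 0.01]

```text
clock: 10.9
eef_pos: [515.1, 94.6, 70.9]
eef_rot: [-2.064, 1.571, 3.021]
wrist_force: [-0.2, 0.8, -1.5]
finger_gap: 15.8
```

step_arm:
  commands: [0.001, 0, 0, 0, 0, 0, 0.01, 0, 0, 0, 0, 0, 0, 0.01]

```text
clock: 11.15
eef_pos: [515.2, 94.5, 70.3]
eef_rot: [1.557, 1.57, 0.359]
wrist_force: [-2.5, 0.3, 4.2]
finger_gap: 15.7
```

step_arm:
  commands: [0.001, 0, 0, 0, 0, 0, 0.01, 0, 0.001, 0, 0, 0, 0, 0.01, 0, -0.002, 0, 0, 0, 0, 0.01, 0, 0.001, 0, 0, 0, 0, 0.01, 0, 0, 0, 0, 0, 0, 0.01]

```text
clock: 11.78
eef_pos: [515.7, 94.5, 70.1]
eef_rot: [1.424, 1.569, 0.225]
wrist_force: [-3.4, 1.3, 13.1]
finger_gap: 15.5
```

step_arm:
  commands: [-0.011, 0, 0, 0, 0, 0, 0.01, 0, -0.0036, 0.0157, 0, 0, 0, 0.01, 0, -0.0036, 0.0157, 0, 0, 0, 0.01, 0, -0.0035, 0.0156, 0, 0, 0, 0.01, 0.003, 0, 0, 0, 0, 0, 0.01]

```text
clock: 12.4
eef_pos: [522.4, 45.2, 76.8]
eef_rot: [0.987, 1.571, -0.214]
wrist_force: [0.1, 0.8, -2.2]
finger_gap: 15.2
```

step_arm:
  commands: [0.001, 0, 0, 0, 0, 0, 0.01, 0, 0, 0, 0, 0, 0, 0.01, 0, 0, 0, 0, 0, 0, 0.01]

```text
clock: 12.78
eef_pos: [522.2, 47.0, 76.0]
eef_rot: [2.743, 1.571, 1.545]
wrist_force: [-0.8, -0.0, -1.8]
finger_gap: 15.9
```

step_arm:
  commands: [0.001, 0, 0, 0, 0, 0, 0.01, 0, 0, 0, 0, 0, 0, 0.01]

```text
clock: 13.02
eef_pos: [522.3, 46.8, 75.2]
eef_rot: [1.54, 1.57, 0.341]
wrist_force: [-0.7, 0.7, 1.5]
finger_gap: 15.6
```

step_arm:
  commands: [0.0007, 0.0008, 0, 0, 0, 0, 0.01, 0, 0, 0.0008, 0, 0, 0, 0.01, 0, -0.0008, 0, 0, 0, 0, 0.01, 0, -0.0008, 0, 0, 0, 0, 0.01, 0, 0, -0.0008, 0, 0, 0, 0.01]

```text
clock: 13.65
eef_pos: [522.4, 46.3, 75.0]
eef_rot: [1.138, 1.568, -0.061]
wrist_force: [2.1, -1.4, 5.6]
finger_gap: 15.7
```

step_arm:
  commands: [0, 0, -0.0008, 0, 0, 0, 0.01, 0, 0.0008, 0, 0, 0, 0, 0.01, 0, 0.0008, 0, 0, 0, 0, 0.01, 0, 0.0008, 0, 0, 0, 0, 0.01, 0, 0, 0.0008, 0, 0, 0, 0.01]

```text
clock: 14.28
eef_pos: [523.6, 47.1, 75.0]
eef_rot: [-1.379, 1.57, -2.578]
wrist_force: [-9.0, 0.9, 14.7]
finger_gap: 15.6
```

step_arm:
  commands: [0, 0, 0.0008, 0, 0, 0, 0.01, 0, 0, 0.0008, 0, 0, 0, 0.01, 0, -0.001, 0, 0, 0, 0, 0.01, 0, -0.001, 0, 0, 0, 0, 0.01, 0, -0.001, 0, 0, 0, 0, 0.01]

```text
clock: 14.9
eef_pos: [522.4, 44.8, 75.0]
eef_rot: [1.319, 1.568, 0.12]
wrist_force: [3.1, 0.7, 5.4]
finger_gap: 15.5
```

No drop anywhere in a search of about ±1.5 mm on bore 3: z stays at 75.0. Now I probe the step 4 wall to confirm the y position and the size.

step_arm:
  commands: [-0.0025, 0, 0, 0, 0, 0, 0.01, 0, 0.001, 0.0002, 0, 0, 0, 0.01, 0, -0.0006, 0.0028, 0, 0, 0, 0.01, 0, 0, 0, 0, 0, 0, 0.01, 0, 0, 0, 0, 0, 0, 0.01]

```text
clock: 15.52
eef_pos: [522.9, 42.0, 76.6]
eef_rot: [-2.0, 1.57, 3.085]
wrist_force: [-0.6, 0.4, -1.9]
finger_gap: 15.3
```

step_arm:
  commands: [0, -0.0003, 0.0012, 0, 0, 0, 0.01, 0, 0, 0, 0, 0, 0, 0.01, 0, 0, 0, 0, 0, 0, 0.01]

```text
clock: 15.9
eef_pos: [523.0, 41.3, 76.7]
eef_rot: [-3.112, 1.57, 1.972]
wrist_force: [-1.2, 5.5, -1.5]
finger_gap: 15.9
```

step_arm:
  commands: [0, -0.0002, 0.0008, 0, 0, 0, 0.01, 0, 0, 0, 0, 0, 0, 0.01, 0, 0, 0, 0, 0, 0, 0.01]

```text
clock: 16.27
eef_pos: [523.0, 40.8, 76.8]
eef_rot: [3.07, 1.569, 1.871]
wrist_force: [-2.6, 8.0, 0.3]
finger_gap: 15.5
```

Contact at about 5.1–5.5 mm from the axis again, which fits the 37 mm disc. Next is bore 4.

step_arm:
  commands: [-0.008, 0, -0.0005, 0, 0, 0, 0.01, 0, -0.003, 0.0135, 0, 0, 0, 0.01, 0, -0.003, 0.0135, 0, 0, 0, 0.01, 0, -0.0031, 0.0134, 0, 0, 0, 0.01, 0.003, 0, 0, 0, 0, 0, 0.01]

```text
clock: 16.9
eef_pos: [529.4, -1.8, 81.6]
eef_rot: [0.796, 1.571, -0.404]
wrist_force: [0.3, -0.0, -2.3]
finger_gap: 15.6
```

step_arm:
  commands: [0.001, 0, 0, 0, 0, 0, 0.01, 0, 0, 0, 0, 0, 0, 0.01, 0, 0, 0, 0, 0, 0, 0.01]

```text
clock: 17.27
eef_pos: [529.2, -0.3, 80.8]
eef_rot: [-2.891, 1.571, 2.194]
wrist_force: [1.1, 0.3, -1.2]
finger_gap: 15.4
```

step_arm:
  commands: [0.001, 0, 0, 0, 0, 0, 0.01, 0, 0, 0, 0, 0, 0, 0.01, 0, 0, 0, 0, 0, 0, 0.01]

```text
clock: 17.65
eef_pos: [529.3, -0.5, 79.8]
eef_rot: [1.008, 1.571, -0.191]
wrist_force: [0.5, 0.2, -0.8]
finger_gap: 15.6
```

step_arm:
  commands: [0.001, 0, 0, 0, 0, 0, 0.01, 0, 0, 0, 0, 0, 0, 0.01]

```text
clock: 17.9
eef_pos: [529.2, -0.6, 78.7]
eef_rot: [-2.237, 1.571, 2.848]
wrist_force: [0.1, -0.1, -1.7]
finger_gap: 15.3
```

step_arm:
  commands: [0.001, 0, 0, 0, 0, 0, 0.01, 0, 0, 0, 0, 0, 0, 0.01]

```text
clock: 18.15
eef_pos: [529.2, -0.5, 77.6]
eef_rot: [-2.329, 1.571, 2.755]
wrist_force: [-0.6, -0.1, -1.1]
finger_gap: 15.2
```

It goes in freely, already about 3 mm deep. Before letting it down I check the side play: ±0.5 mm if this is its size, ±2.5 mm if it were the 33 mm disc.

step_arm:
  commands: [0.002, 0, 0.0008, 0, 0, 0, 0.01, 0, 0, 0.0007, 0, 0, 0, 0.01, 0, 0, 0, 0, 0, 0, 0.01, 0, 0, 0, 0, 0, 0, 0.01]

```text
clock: 18.65
eef_pos: [529.4, -1.2, 75.5]
eef_rot: [-2.742, 1.569, 2.342]
wrist_force: [-2.1, 6.8, 0.6]
finger_gap: 15.8
```

step_arm:
  commands: [0, 0, -0.0015, 0, 0, 0, 0.01, 0, 0, -0.0015, 0, 0, 0, 0.01, 0, 0, 0, 0, 0, 0, 0.01, 0, 0, 0, 0, 0, 0, 0.01]

```text
clock: 19.15
eef_pos: [528.8, 0.6, 75.8]
eef_rot: [0.446, 1.57, -0.753]
wrist_force: [0.5, -1.7, -0.6]
finger_gap: 15.6
```

step_arm:
  commands: [0, 0.0015, 0.0015, 0, 0, 0, 0.01, 0, 0, 0, 0, 0, 0, 0.01, 0, 0, 0, 0, 0, 0, 0.01]

```text
clock: 19.52
eef_pos: [530.3, 0.1, 75.6]
eef_rot: [-2.112, 1.57, 2.972]
wrist_force: [-5.5, 0.0, -0.2]
finger_gap: 15.5
```

step_arm:
  commands: [0, -0.0015, 0, 0, 0, 0, 0.01, 0, -0.0015, 0, 0, 0, 0, 0.01, 0, 0, 0, 0, 0, 0, 0.01, 0, 0, 0, 0, 0, 0, 0.01]

```text
clock: 20.02
eef_pos: [528.3, -1.0, 76.0]
eef_rot: [1.354, 1.57, 0.155]
wrist_force: [2.3, 3.2, -1.0]
finger_gap: 15.7
```

Side contact comes within about ±1 mm on all sides, so the fit is tight and this is the right size. I centre it and let it down.

step_arm:
  commands: [0, 0.0014, -0.0003, 0, 0, 0, 0.01, 0.003, 0, 0, 0, 0, 0, 0.01, 0.003, 0, 0, 0, 0, 0, 0.01, 0.003, 0, 0, 0, 0, 0, 0.01, 0, 0, 0, 0, 0, 0, 0.01]

```text
clock: 20.65
eef_pos: [528.9, -0.3, 66.4]
eef_rot: [-1.943, 1.57, 3.141]
wrist_force: [-0.8, 0.1, -2.6]
finger_gap: 15.3
```

step_arm:
  commands: [0.001, 0, 0, 0, 0, 0, 0.01, 0.001, 0, 0, 0, 0, 0, 0.01, 0, 0, 0, 0, 0, 0, 0.01]

```text
clock: 21.02
eef_pos: [529.0, -0.3, 64.7]
eef_rot: [-1.327, 1.571, -2.526]
wrist_force: [-0.5, 0.2, -1.9]
finger_gap: 15.9
```

step_arm:
  commands: [0.001, 0, 0, 0, 0, 0, 0.01, 0, 0, 0, 0, 0, 0, 0.01, 0, 0, 0, 0, 0, 0, 0.01]

```text
clock: 21.4
eef_pos: [529.3, -0.3, 64.3]
eef_rot: [1.128, 1.57, -0.071]
wrist_force: [-1.8, -0.3, 4.7]
finger_gap: 15.6
```

It's on the floor, 16 mm deep, with about 6 N. I release and lift clear.

step_arm:
  commands: [-0.0003, 0, 0, 0, 0, 0, 0.03, 0, 0, 0, 0, 0, 0, 0.04, 0, 0, 0, 0, 0, 0, 0.04, 0, 0, 0, 0, 0, 0, 0.04]

```text
clock: 21.9
eef_pos: [529.1, -0.3, 64.0]
eef_rot: [-2.731, 1.571, 2.353]
wrist_force: [0.9, -0.4, -1.1]
finger_gap: 40.0
```

step_arm:
  commands: [-0.02, 0, 0, 0, 0, 0, 0.04, -0.03, 0, 0, 0, 0, 0, 0.04, -0.03, 0, 0, 0, 0, 0, 0.04, -0.04, 0, 0, 0, 0, 0, 0.04, 0, -0.04, 0.02, 0, 0, 0, 0.04]

```text
clock: 22.52
eef_pos: [500.5, -33.0, 186.6]
eef_rot: [1.082, 1.566, -0.115]
wrist_force: [-0.3, -0.5, -0.8]
finger_gap: 39.8
```

step_arm:
  commands: [0, -0.05, 0.03, 0, 0, 0, 0.04, 0, -0.05, 0.03, 0, 0, 0, 0.04, 0, 0, 0, 0, 0, 0, 0.04, 0, 0, 0, 0, 0, 0, 0.04]

```text
clock: 23.02
eef_pos: [428.0, -125.6, 184.2]
eef_rot: [1.14, 1.57, -0.06]
wrist_force: [0.1, -0.9, 0.1]
finger_gap: 39.8
```

```bash
python3 - <<'E'
from h import *
go((529,-0.3,200)); a=manip.camera('top');b=manip.camera('scene')
f=lambda im,r,c:cv2.resize(im[r:r+90,c:c+140],None,fx=2.8,fy=2.8,interpolation=cv2.INTER_CUBIC)
cv2.imwrite('pics/z.png',np.hstack([f(a,190,230),f(b,175,240)])[:,:,::-1])
P=lambda p:np.vstack([circ(p[0],p[1],95,8)])
print(fit([('scene',grad(b))],P,np.array([528.6,-.5]),np.array([5,5.])))
E
```

```text
pos [ 428.  -125.6  184.2] xtool [ 0. -0. -1.] jaw [ 0.363 -0.932  0.   ] F [ 0.1 -0.9  0.1] gap 39.8 t 23.025
shift mm [-15.7 139.6 -80.1] rows 3 each [ -5.24  46.54 -26.7 ]
(np.float64(-146.70321655273438), array([525.02136936,   2.13901102]))
```

View pics/z.png

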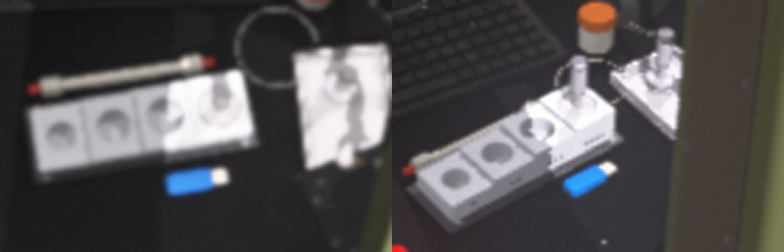

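The last crops show the piston upright in bore 4, with its grip at (578,90) and its disc below the step top. The column, stick, pot and tray haven't visibly moved, and the gripper is clear. I'm handing in.

```bash
python3 -c "
from cell import manip
print(manip.sign_off())"
```

```text
the job is handed in; nothing more can be done
None
```

The piston from the dish is the 37 mm one. It stands released and fully home in bore 4, the largest (38 mm), and I handed the job in at about 23 s.

- **Trying the bores:** I pressed it lightly on bores 1, 2 and 3, with about 20 N at most, and it entered none of them. On bore 3 I also slid it about ±1.5 mm around the mouth, and it never dropped. It went into bore 4 with no measurable force.
- **Size check:** Touching the disc against the neighbouring step walls fitted a 37 mm disc. In bore 4 it met the sides within about 1 mm each way, where a 33 mm disc would have had ±2.5 mm of play.
- **Depth:** The bottom contact came at tool height 64.3 mm, against 64.4 mm expected for 16 mm depth.
- **Final pictures:** The piston looks upright with its disc below the step top. The column, memory stick, pot and tray look unmoved, and the gripper is clear. The arm hid part of the tray in the scene view. I did not measure the two tray pistons, but nothing came near them.
- **One check disagreed:** A fit of the grip's top edge in the scene picture came out about 4 mm from the bore axis. I took this for a bad fit against the bright background, because the bore allows only about 0.5 mm. I did not repeat it.

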